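Load the end disc into the press with the spatula

TASK

Take the spatula from its wooden rest, slide its blade under the large end disc on the two-rail rack, carry the disc to the hot-press jig and set it gently down, flat and centred across the jig's two aluminium lands. Lay the spatula back on its rest as it was, and then start the press by pushing its button fully down. Do not touch the disc with the fingers, and leave the other things on the bench where they are.

Things in the scene. Friction and masses are not known exactly. Their poses are not given: they have to be found in the camera images.
- spatula: Cranked spatula, loose, about 100 g. Origin: centre of the blade's underside; +x towards the blade's front edge, +z up. Flat blade 90 (x) x 36 x 2.4 mm. A 14 mm wide neck climbs from the blade's rear to a straight black handle parallel to the blade, 20 wide, 16 high, from x = -215 to -80, its centre line 52 mm above the blade's underside. At start: blade flat on the bench, +x away from the robot.
- spatula_grip (a point): Good place to grip the spatula across its handle's 20 mm width, near its centre of mass: on the handle's centre line, at (-130, 0, 52) mm in the spatula's frame. It has the spatula's axes.
- spatula_heel (a point): Point on the underside of the spatula's handle that lies in the rest's notch, at (-195, 0, 44) mm in the spatula's frame.
- rest: Fixed dark wooden rest block, 24 (x) x 60 (y) mm. Notch floor 44 mm above the bench, about 37 mm wide, between two horns 60 mm high. Origin: centre of its underside; the spatula lies along its x axis. At home, the spatula's blade lies on the bench with its origin about 195 mm along the rest's +x.
- rest_notch (a point): Centre of the rest's notch floor, 44 mm above the bench; the spatula_heel point lies here when the spatula is at home.
- disc: Large clear acrylic end disc bound in a thin brass rim, loose, 80 mm in diameter, 6 mm thick, about 60 g. Origin at the centre of its underside; z is its axis. It starts lying flat on the rack's rails.
- rack: Fixed wooden rack, base 110 (x) x 100 (y) x 6 mm, with two rails along x, 100 long, 12 wide, tops 30 mm above the bench, 56 mm clear between them: under the disc runs a tunnel along x, 56 mm wide, 6 to 30 mm above the bench, open at both ends. Origin: centre of its underside; -x faces the robot's side within about 0.2 rad.
- jig: Fixed press jig, base 160 (x) x 200 (y) x 28 mm. Two lands along x, 84 long, 22 wide, tops 50 mm above the bench, 52 mm clear between: a channel with its floor at 28 mm, open at both ends. Head fixed open, upright on the -y side: 94 mm long in x, inner face at y = -76, top 153 mm high, handle to y = -130. Origin: centre of its underside; -x faces the robot's side within about 0.2 rad.
- platen (a point): Where the disc's underside centre belongs: the centre between the jig's two lands, level with their tops, 50 mm above the bench. It has the jig's axes.
- start_button (a joint): Travel of the jig's round push button, 28 mm across, vertical: 0 up, 0.006 m fully down, spring-returned, about 5 N fully down.
- start_button_top (a point): Centre of the button's top face; the button stands near the front edge of the jig's base, 55 mm to -x and 75 mm to +y of the jig's centre.
- steel_collar: Bystander, loose, leave it alone: steel collar, ring 44 mm across, 18 mm tall. Origin at the centre of its underside.
- small_disc: Bystander, loose, leave it alone: small brass-rimmed clear disc, 50 mm across, 5 mm thick, flat on the bench. Origin at the centre of its underside.
- teardrop: Bystander, loose, leave it alone: blue glass teardrop standing point up, 40 mm across, 51 mm tall. Origin at the centre of its underside.
- brass_tube: Bystander, loose, leave it alone: polished brass tube standing on end, 50 mm across, 140 mm tall. Origin at the centre of its underside.
- glue_bottle: Bystander, loose, leave it alone: bottle 44 mm across, 100 mm tall. Origin at the centre of its underside.
- screwdriver: Bystander, loose, leave it alone: screwdriver 150 mm long lying on the bench. Origin beneath it, on the bench.
Things that resemble listed ones, but are neither listed nor needed, are in the scene too. Leave any pink or purple look-alike of the rack alone.

How it is judged:
By the outcome, as a careful person would: the job done as asked, in the order asked, and still so for the second after the job is handed in, with the robot touching nothing.
It also fails if it takes over 72 s, if anything falls off the work surface, if the arm or the gripper's body presses on something with over 40 N, if the wrist force passes 120 N, or if a joint passes its speed limit or range.

ROBOT

A 6-joint arm with a two-finger parallel gripper is mounted at the origin on the work surface. World frame = base frame: x ahead of the robot, y to its left, z up, the work surface at z = 0. Lengths are in m, angles in degrees, forces in N, time in s.
With the tool pointing down it reaches from about 0.35 to 0.925 m from the base axis. Payload 6.4 kg.
Tool frame: the origin (TCP) lies midway between the tips of the shut fingers; the grasp point (between the pads) lies 19 mm behind it (r.tcp_to_grasp is the distance from the TCP to the grasp point, in m); z points along the fingers, y is the line along which they close (so a half turn about z gives the same grasp; the last joint's range is limited). The gripper opens to 94 mm and grips with 3 to 60 N. Pads are 16 mm wide; open, the fingers measure 119 mm over their backs; the gripper's body (75 mm by 177 mm) begins 78 mm behind the grasp point.
Start: joints at [-76.839, 14.043, 89.255, -0, 76.702, -9.975], TCP at [0.255, -0.598, 0.171] pointing down, gripper open.
Joint ranges: [-179.41, 179.41], [-58.25, 129.5], [7.25, 145.43], [-54.29, 234.29], [11.92, 165.04], [-157.13, 157.13]. Speed limits (degrees/s): [147.25, 147.25, 180, 180, 180, 180].

INTERFACE

Orientations are given as a 3x3 rotation matrix whose columns are the frame's x, y, z axes.
In Python, from plant import r gives the robot as it stands.
- The arm moves only by the tool play_rows, never from a script. Its argument "plan" is a list that holds one entry, the list of rows, each a list of 5 numbers: the finger opening in m, from 0 to 0.094, then the shift along the tool's x, y, z in m, then the turn about the tool's z in degrees. A call has 1 to 5 rows; each row shifts and turns the commanded pose from where the row before left it, along the tool's axes as they then stand; what a row does not reach is not made up. A row lasts 1/10 s, in which the tool goes at most 50 mm and 8.59 degrees, less where a joint would pass 70% of its speed; a pose out of reach is approached as far as the arm can. A call with a gripper value outside its range is refused whole. The fingers move at their own pace and stop on an object; "force" is the grip in N (left out, the last holds). Time passes only in rows, so rows that do not move let the fingers close. It gives the time, the measured TCP pose, the force, the opening and the grip force at its end, in the units of the state.
- r.read_state(): the state, without advancing time (a new reading comes with each control period).
- r.capture(name): name is "scene" or "top"; returns a dict with "img" (384x512x3 uint8, red, green, blue), "vfov" (degrees; the focal length in pixels is half the picture's height over the tangent of half this angle, whatever the lens; pixels are square), "cx", "cy" (the principal point, pixels), "k1" (the pictures are not rectified: a ray, as slopes to the right and down, at radius r is drawn at 1 + k1 r^2 times it, then the intrinsics apply), "pose" (4x4, takes a point from camera to world coordinates). Camera axes: x right, y up, looking along -z (the intrinsics and any distortion apply to the point x, -y, -z); pixel columns grow to the right and rows downward; lengths in m; the calibration is good to about 2 mm. A picture is of the moment at which its call begins. There is no depth.
- r.close_job(): hands the job in; it is judged then, once.
The state is a dict: "time": time; "q": joint angles; "qd": joint speeds; "joint_torque": joint torques, N m; "ee_pos": TCP position; "ee_rot": TCP orientation; "force": force on the tool from outside, world axes, zero at the start; "ft_torque": the same for the moment, N m; "opening": finger opening in m; "grasp_force": force on a finger pad.
Only numpy, scipy, OpenCV 4.12 (cv2) and the standard library are available. Lean on these libraries where they do the work, as an engineer would, in place of code of your own. Each camera call takes 0.05 s, during which the arm holds its last target. There are 200 camera calls.

## Working session

There is one attempt and no reset: what is moved stays moved. The work goes in short steps, Python scripts to look and compute and a tool call to move; the robot and the scene stay as the last step left them, time stands still between calls to the robot, and variables do not carry over. Pictures are saved under pics/ and viewed, at most 10 in all, crops included, and the job is handed in when it is done.

Besides the shell and the picture viewer there is one more tool, called in YAML: its name, and indented under it one key for each argument. play_rows: Moves the arm, as the interface text tells. Its arguments: {"type":"object","properties":{"plan":{"type":"array","items":{"type":"array","items":{"type":"array","items":{"type":"number"}}}},"force":{"type":"number"}},"required":["plan"]}

```bash
mkdir -p pics; ls; python3 - <<'E'
from plant import r
import cv2,pickle,numpy as np
d={}
for n in("scene","top"):
    c=r.capture(n); d[n]=c
    cv2.imwrite(f"pics/{n}0.png",cv2.resize(c["img"][:,:,::-1],(800,600),interpolation=cv2.INTER_CUBIC))
    print(n,c["vfov"],c["cx"],c["cy"],c["k1"],np.round(c["pose"],4).tolist())
pickle.dump(d,open("c0.pkl","wb"))
s=r.read_state();print(s["time"],s["ee_pos"],np.round(s["ee_rot"],3).tolist(),s["opening"],r.tcp_to_grasp)
E
```

```text
pics
scene 47.166364556888745 250.67476988548034 193.09309469317793 -0.03238580879788526 [[-0.589, -0.6405, 0.4927, 1.2596], [0.8081, -0.4573, 0.3714, 0.5035], [-0.0125, 0.6169, 0.787, 1.1403], [0.0, 0.0, 0.0, 1.0]]
top 43.6781443627704 255.26875670047983 199.2862883376153 -0.010902778342100468 [[-0.0208, 0.9902, -0.138, 0.3884], [-0.9998, -0.0213, -0.0022, 0.0033], [-0.0051, 0.1379, 0.9904, 1.4935], [0.0, 0.0, 0.0, 1.0]]
0.1 [ 0.25527311 -0.59714333  0.16966604] [[0.92, 0.393, -0.0], [0.393, -0.92, 0.002], [0.0, -0.002, -1.0]] 0.09395080742953217 0.0188
```

View pics/top0.png

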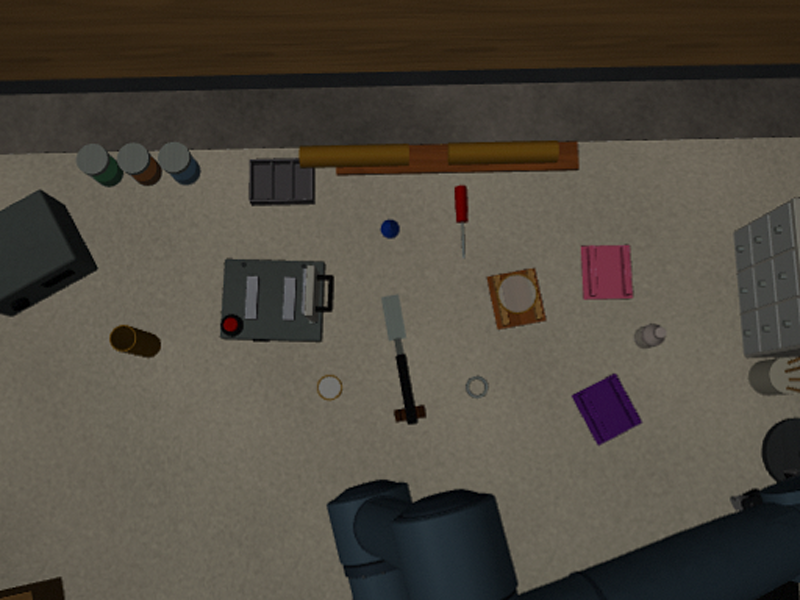

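View pics/scene0.png

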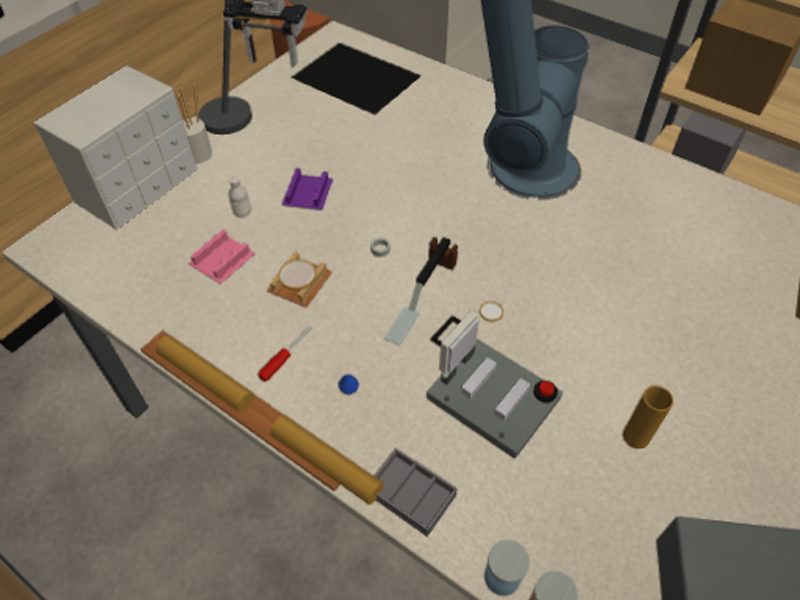

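The rack candidates in the top view (800x600 picture) are the wooden rack at (517,298), pink at (607,271) and purple at (606,408). Only the wooden one carries a large rimmed disc. The small disc at (330,387) lies on the bench. I'll confirm this in enlarged crops and read feature pixels from them.

```bash
cat > h.py <<'E'
import numpy as np,cv2,pickle
def cam(c):
    f=192/np.tan(np.radians(c["vfov"]/2))
    K=np.array([[f,0,c["cx"]],[0,f,c["cy"]],[0,0,1.]]); D=np.array([c["k1"],0,0,0.])
    T=np.array(c["pose"]); R=np.diag([1,-1,-1])@T[:3,:3].T; return K,D,R,-R@T[:3,3]
def proj(c,P):
    K,D,R,t=cam(c); return cv2.projectPoints(np.asarray(P,float).reshape(-1,3),cv2.Rodrigues(R)[0],t,K,D)[0][:,0]
def unproj(c,uv,z):
    K,D,R,t=cam(c); n=cv2.undistortPoints(np.asarray(uv,float).reshape(-1,1,2),K,D)[:,0]
    d=np.c_[n,np.ones(len(n))]@R; o=-R.T@t
    return o+d*((z-o[2])/d[:,2])[:,None]
def tile(c,u,v,w,h,s):
    im=c["img"][v:v+h,u:u+w,::-1]; im=cv2.convertScaleAbs(im,alpha=255/max(1,np.percentile(im,99.5)))
    return cv2.resize(im,None,fx=s,fy=s,interpolation=cv2.INTER_CUBIC)
def montage(c,tiles,s,path,W=800,H=600):
    M=np.zeros((H,W,3),np.uint8)
    for (u,v,w,h,X,Y) in tiles: M[Y:Y+h*s,X:X+w*s]=tile(c,u,v,w,h,s)
    cv2.imwrite(path,M)
# tiles: native u,v,w,h placed at X,Y
TT=[(138,160,78,64,0,0),(238,182,40,94,395,0),(308,166,44,48,600,0)]
TS=[(270,194,94,100,0,0),(244,148,54,76,480,0),(168,156,46,42,480,385)]
E
python3 - <<'E'
from h import *
d=pickle.load(open("c0.pkl","rb"))
montage(d["top"],TT,5,"pics/t1.png"); montage(d["scene"],TS,5,"pics/s1.png")
E
```

```text
Traceback (most recent call last):
  File "h.py", line 17, in montage
    for (u,v,w,h,X,Y) in tiles: M[Y:Y+h*s,X:X+w*s]=tile(c,u,v,w,h,s)
                                ~^^^^^^^^^^^^^^^^^
ValueError: could not broadcast input array from shape (240,220,3) into shape (240,200,3)
```

```bash
sed -i 's/(308,166,44,48,600,0)/(310,166,40,48,600,0)/' h.py
python3 - <<'E'
from h import *
d=pickle.load(open("c0.pkl","rb"))
montage(d["top"],TT,5,"pics/t1.png"); montage(d["scene"],TS,5,"pics/s1.png")
E
```

```text
(no output)
```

View pics/t1.png

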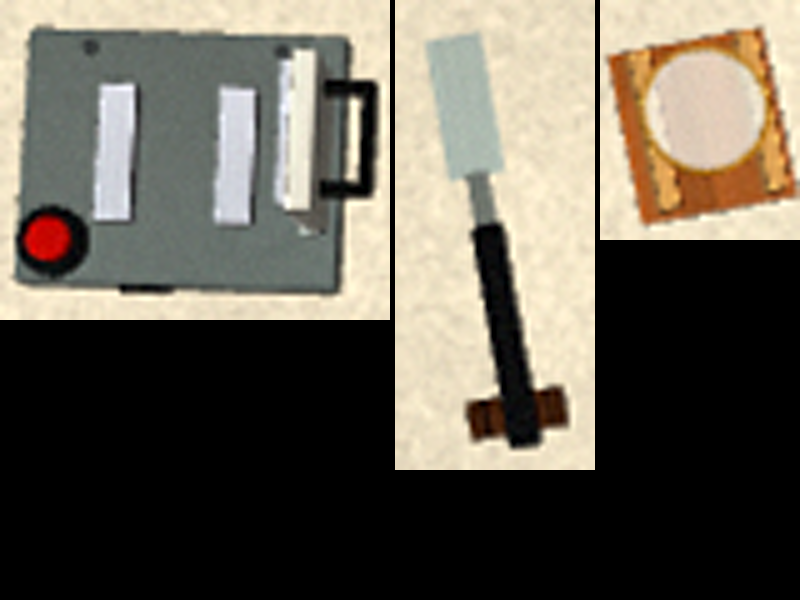

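View pics/s1.png

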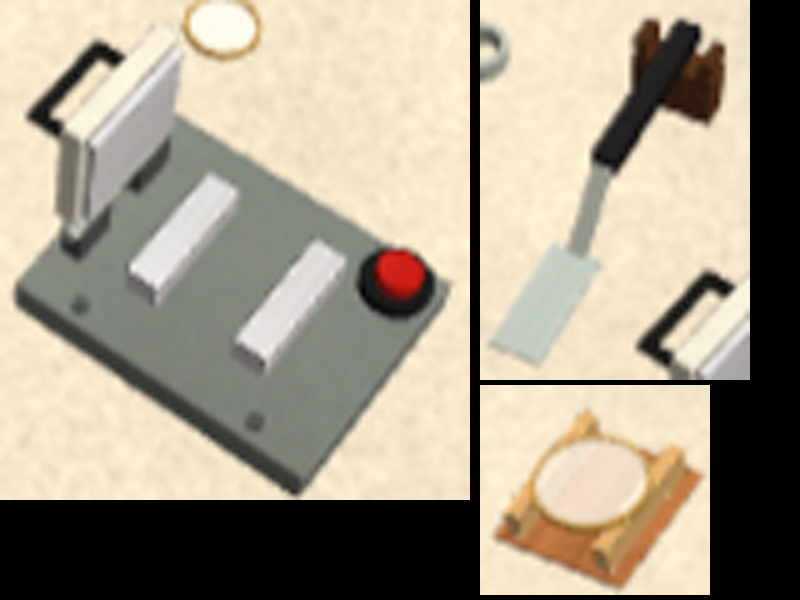

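The crops confirm it. The large brass-rimmed disc sits on the wooden rack (top tile at (705,110)). The jig lands are at (113,150) and (235,155), the button at (47,238), the blade at (465,105) and the rest at (517,413). Next I'll fit the poses with a silhouette model in both cameras.

```bash
cat > fit.py <<'E'
from h import *
from scipy.optimize import minimize
def box(x0,x1,y0,y1,z0,z1): return np.array([[x,y,z] for x in(x0,x1) for y in(y0,y1) for z in(z0,z1)])/1000
def cyl(r,z0,z1):
    a=np.linspace(0,2*np.pi,48,endpoint=False); return np.array([[r*np.cos(t),r*np.sin(t),z] for t in a for z in(z0,z1)])/1000
LANDS=[box(-42,42,s*37-11,s*37+11,28,50) for s in(-1,1)]
BTN=[cyl(14,34,46)]
SPAT=[box(-45,45,-18,18,0,2.4),box(-180,-80,-10,10,44,60)]
BLADE=SPAT[:1]
RACK=[box(-55,55,-50,50,0,6)]+[box(-50,50,s*34-6,s*34+6,6,30) for s in(-1,1)]
DISC=[cyl(38,36,36)]
S=4
def place(P,p):
    c,s=np.cos(p[2]),np.sin(p[2]); return P@np.array([[c,s,0],[-s,c,0],[0,0,1]])+[p[0],p[1],p[3] if len(p)>3 else 0]
def render(c,hulls,p,roi):
    u,v,w,h=roi; m=np.zeros((h*S,w*S),np.float32)
    for P in hulls:
        q=(proj(c,place(P,p))-[u,v]+.5)*S-.5
        cv2.fillConvexPoly(m,cv2.convexHull(np.round(q*16).astype(np.int32)),1.,cv2.LINE_8,4)
    return cv2.resize(m,(w,h),interpolation=cv2.INTER_AREA)
def fit(cs,hulls,p0,chan=None,drop=None,grow=5,frame=(0,0,0)):
    data=[]
    for c in cs:
        q=np.vstack([proj(c,place(P,p0)) for P in hulls]); a=np.floor(q.min(0)).astype(int)-8; b=np.ceil(q.max(0)).astype(int)+8
        roi=(a[0],a[1],b[0]-a[0],b[1]-a[1]); im=c["img"][a[1]:b[1],a[0]:b[0]].astype(np.float32)
        if chan: im=chan(im)
        m=render(c,hulls,p0,roi); W=cv2.dilate((m>.02).astype(np.uint8),np.ones((2*grow+1,)*2))
        if drop: W=W*(render(c,drop,p0,roi)<.01)
        far=(cv2.dilate((m>0).astype(np.uint8),np.ones((5,5)))==0)&(W>0); inn=cv2.erode((m>.98).astype(np.uint8),np.ones((3,3)))>0
        inn&=W>0
        bg=np.median(im[far],0); fg=np.median(im[inn],0); d=fg-bg
        mem=np.clip(((im-bg)@d)/(d@d),0,1); data.append((c,roi,mem,W))
    def cost(x): return sum((((render(c,hulls,x,roi)-mem)**2)*W).sum()/W.sum() for c,roi,mem,W in data)
    best=None; x=np.array(p0,float)
    for step in(.006,.002):
        sim=np.vstack([x]+[x+np.eye(len(x))[i]*(step if i!=2 else step*10) for i in range(len(x))])
        res=minimize(cost,x,method="Nelder-Mead",options=dict(initial_simplex=sim,xatol=1e-5,fatol=1e-8)); x=res.x
    return x,res.fun
def sat(im): return (im.max(2)-im.min(2))[...,None]/(im.max(2)[...,None]+1)
def nat(t,X,Y): return [t[0]+(X-t[4]+.5)/5-.5,t[1]+(Y-t[5]+.5)/5-.5]
E
python3 - <<'E'
from fit import *
d=pickle.load(open("c0.pkl","rb")); T,Sc=d["top"],d["scene"]
j=unproj(T,[nat(TT[0],174,152)],.05)[0]; b0=unproj(T,[nat(TT[0],47,238)],.045)[0]
s=unproj(T,[nat(TT[1],465,105)],.0024)[0]; hd=unproj(T,[nat(TT[1],523,443)],.06)[0]
k=unproj(T,[nat(TT[2],705,110)],.036)[0]
print(j,b0,s,hd,k)
yaw=np.arctan2(s[1]-hd[1],s[0]-hd[0])
rest=[box(-207,-183,-30,30,0,60),box(-216,-207,-10,10,44,60)]
for n,h,p,kw in [("lands",LANDS,[j[0],j[1],-.03],dict(grow=3)),("btn",BTN,[*b0[:2],0],dict(grow=2)),("spat",SPAT,[s[0],s[1],yaw],dict(drop=rest)),("blade",BLADE,[s[0],s[1],yaw],dict(grow=4)),
  ("rack",RACK,[k[0],k[1],.2],dict(chan=sat)),("disc",DISC,[k[0],k[1],0],dict(chan=sat,grow=2))]:
    for cs in([T,Sc],[T],[Sc]):
        x,f=fit(cs,h,p,**kw); print(n,len(cs),np.round(x[:2]*1000,1),round(np.degrees(x[2]),2),round(f,4))
E
```

```text
[0.62360739 0.25890059 0.05      ] [0.57296601 0.33722875 0.045     ] [0.58590462 0.01829672 0.0024    ] [ 0.37570393 -0.01262471  0.06      ] [ 0.62281866 -0.22627759  0.036     ]
lands 2 [623.  258.9] -2.58 0.143
lands 1 [624.  261.5] -3.09 0.063
lands 1 [618.7 257.9] -2.35 0.0581
btn 2 [573.  337.2] 0.0 nan
btn 1 [573.  337.2] 0.0 nan
btn 1 [573.  337.2] 0.0 nan
spat 2 [585.5  18.8] 8.98 0.0916
spat 1 [585.4  18.8] 9.0 0.0403
spat 1 [585.7  18.6] 8.88 0.0509
blade 2 [585.2  18.7] 8.52 0.0749
blade 1 [584.9  18.6] 8.82 0.035
blade 1 [585.3  18.6] 8.41 0.0393
rack 2 [ 618.  -229.5] 9.49 0.3571
rack 1 [ 618.2 -228.9] 9.3 0.1922
rack 1 [ 615.7 -231.2] 9.91 0.1596
disc 2 [ 622.8 -226.3] 0.0 nan
disc 1 [ 622.8 -226.3] 0.0 nan
disc 1 [ 622.8 -226.3] 0.0 nan
  return _methods._mean(a, axis=axis, dtype=dtype,
  ret = um.true_divide(
```

```bash
python3 - <<'E'
from fit import *
d=pickle.load(open("c0.pkl","rb")); T,Sc=d["top"],d["scene"]
BASE=[box(-80,80,-100,100,0,28)]
head=[box(-60,60,-135,-68,28,160),cyl(20,28,50)+[-.055,.075,0],box(-95,-80,0,60,0,28)]
TOP=[box(-42,42,s*37-11,s*37+11,50,50) for s in(-1,1)]
sides=LANDS
import fit
for n,h,p,kw in [("base",BASE,[.622,.259,-.045],dict(drop=head)),("btn",[cyl(14,46,46)],[.573,.337,0],dict(grow=3,chan=sat)),
 ("rack",RACK,[.618,-.229,.165],dict(chan=sat,drop=[cyl(45,28,38)])),("disc",[cyl(38,36,36)],[.622,-.227,0],dict(chan=sat,grow=3)),("disc",[cyl(39.5,36,36)],[.622,-.227,0],dict(chan=sat,grow=3)),
 ("sdisc",[cyl(25,0,5)],[.47,.12,0],dict(grow=3))][:5]:
    for cs in([T,Sc],[T],[Sc]):
        x,f=fit.fit(cs,h,p,**kw); print(n,len(cs),np.round(x[:2]*1000,1),round(np.degrees(x[2]),2),round(f,4))
# land top faces by brightness, per-camera, top-face corners from clicks
clk=[[(99,84),(135,84),(130,221),(93,219)],[(220,88),(255,88),(251,223),(214,221)]]
for q in clk:
    P=unproj(T,[nat(TT[0],*a) for a in q],.05); print("land top",np.round(P.mean(0)*1000,1),np.round(np.degrees(np.arctan2(*(P[0]+P[1]-P[2]-P[3])[[1,0]])),2))
clk=[[(211,172),(240,188),(157,287),(127,265)],[(318,239),(346,256),(266,358),(236,340)]]
for q in clk:
    P=unproj(Sc,[nat(TS[0],*a) for a in q],.05); print("land scene",np.round(P.mean(0)*1000,1),np.round(np.degrees(np.arctan2(*(P[0]+P[1]-P[2]-P[3])[[1,0]]))),np.round(np.linalg.norm(P[0]-P[3]),3),np.round(np.linalg.norm(P[0]-P[1]),3))
E
```

```text
base 2 [623. 258.] -2.9 0.1707
base 1 [622.9 258.1] -2.97 0.0903
base 1 [622.1 258.3] -2.88 0.0796
btn 2 [572.5 337. ] 0.07 0.0964
btn 1 [572.6 336.3] 1.54 0.0562
btn 1 [572.8 336.5] 0.18 0.0395
rack 2 [ 618.1 -229.9] 9.44 0.0436
rack 1 [ 618.2 -229.3] 9.59 0.0151
rack 1 [ 615.4 -231.5] 9.68 0.0178
disc 2 [ 623.1 -226.9] 2.19 0.223
disc 1 [ 623.6 -226.3] 2.04 0.055
disc 1 [ 622.5 -227.5] -3.85 0.1632
disc 2 [ 623.3 -228.8] 1.91 0.3129
disc 1 [ 623.2 -226.4] 1.88 0.118
disc 1 [ 621.2 -231.5] 2.36 0.1815
land top [624.6 295.5  50. ] -1.92
land top [621.1 221.6  50. ] -2.14
land scene [619.9 221.1  50. ] 177.0 0.083 0.02
land scene [624.3 295.6  50. ] 177.0 0.085 0.019
```

```bash
cat > go.py <<'E'
import sys,numpy as np
from plant import r
def state():
    s=r.read_state(); R=np.array(s["ee_rot"]); p=np.array(s["ee_pos"])*1000
    print("t",round(s["time"],2),"tcp",p.round(1),"yaw",np.degrees(np.arctan2(R[1,0],R[0,0])).round(2),"tilt",R[:2,2].round(4),"F",np.round(s["force"],1),"open",round(s["opening"]*1000,1),"grip",round(float(np.max(s["grasp_force"])),1))
    return p,R
def delta(target,yaw):
    "tool-axis shift (mm) to TCP target, in the axes after turning to yaw (deg)"
    p,R=state(); y=np.radians(yaw); turn=np.degrees(np.arctan2(R[1,0],R[0,0]))-yaw
    d=np.asarray(target,float)-p; c,s=np.cos(y),np.sin(y)
    print("turn",round(turn,2),"shift x %.1f y %.1f z %.1f"%(c*d[0]+s*d[1],s*d[0]-c*d[1],-d[2]))
def spat(x,y,z,yaw):
    "TCP for spatula origin at x,y,z mm"
    a=np.radians(yaw); return [x-130*np.cos(a),y-130*np.sin(a),z+52-18.8]
if __name__=="__main__":
    a=[float(v) for v in sys.argv[1:]]
    if not a: state()
    elif len(a)==4: t=spat(*a); print("target",np.round(t,1)); delta(t,a[3])
E
echo ok
```

```text
ok
```

play_rows:
  plan:
    - [[0.094, 0, 0, 0, 7.1], [0.094, 0, 0, 0, 7.1], [0.094, 0.012, -0.022, 0, 0], [0.094, 0.02, -0.038, 0, 0], [0.094, 0.022, -0.042, 0, 0]]
  force: 30

```text
time: 0.6
ee_pos: [0.2927, -0.4875, 0.1699]
ee_rot: [[0.988, 0.154, -0.0], [0.154, -0.988, 0.001], [-0.0, -0.001, -1.0]]
force: [0.4, 0.5, -0.2]
opening: 0.094
grasp_force: 0.0
```

play_rows:
  plan:
    - [[0.094, 0.022, -0.042, 0, 0], [0.094, 0.022, -0.042, 0, 0], [0.094, 0.022, -0.042, 0, 0], [0.094, 0.022, -0.042, 0, 0], [0.094, 0.022, -0.042, 0, 0]]

```text
time: 1.1
ee_pos: [0.369, -0.262, 0.1703]
ee_rot: [[0.988, 0.155, -0.0], [0.155, -0.988, 0.0], [-0.0, -0.0, -1.0]]
force: [0.6, -1.5, -0.3]
opening: 0.0937
grasp_force: 0.0
```

```bash
python3 go.py 585.4 18.7 0 8.95
```

```text
target [457.   -1.5  33.2]
t 1.1 tcp [ 369.  -262.   170.3] yaw 8.9 tilt [-0.0002  0.0004] F [ 0.6 -1.5 -0.3] open 93.7 grip 0.0
turn -0.05 shift x 127.5 y -243.6 z 137.1
```

play_rows:
  plan:
    - [[0.094, 0.022, -0.042, 0, 0], [0.094, 0.022, -0.042, 0, 0], [0.094, 0.022, -0.042, 0, 0], [0.094, 0.022, -0.042, 0, 0], [0.094, 0.022, -0.042, 0, 0]]

```text
time: 1.6
ee_pos: [0.445, -0.0375, 0.1705]
ee_rot: [[0.988, 0.155, 0.0], [0.155, -0.988, -0.0], [0.0, 0.0, -1.0]]
force: [1.1, 0.1, -0.4]
opening: 0.0937
grasp_force: 0.0
```

play_rows:
  plan:
    - [[0.094, 0.012, -0.023, 0, 0], [0.094, 0.005, -0.01, 0.02, 0], [0.06, 0, 0, 0.04, 0], [0.06, 0, 0, 0.03, 0], [0.06, 0, 0, 0, 0]]

```text
time: 2.1
ee_pos: [0.4525, -0.003, 0.0762]
ee_rot: [[0.988, 0.156, -0.01], [0.156, -0.988, 0.003], [-0.009, -0.004, -1.0]]
force: [-0.1, 0.9, -0.1]
opening: 0.0735
grasp_force: 0.0
```

```bash
python3 go.py 585.4 18.7 0 8.95
```

```text
target [457.   -1.5  33.2]
t 2.1 tcp [452.5  -3.   76.2] yaw 8.96 tilt [-0.0096  0.0025] F [-0.1  0.9 -0.1] open 73.5 grip 0.0
turn 0.01 shift x 4.6 y -0.8 z 43.0
```

play_rows:
  plan:
    - [[0.06, 0, 0, 0.01, 0], [0.06, 0, 0, 0, 0], [0.06, 0, 0, 0, 0]]

```text
time: 2.4
ee_pos: [0.4577, -0.0047, 0.072]
ee_rot: [[0.988, 0.155, 0.002], [0.155, -0.988, -0.001], [0.002, 0.001, -1.0]]
force: [-0.4, -0.0, -0.0]
opening: 0.0602
grasp_force: 0.0
```

```bash
python3 go.py 585.4 18.7 0 8.95; python3 -c "
from plant import r
print(r.read_state()['q'])"
```

```text
target [457.   -1.5  33.2]
t 2.4 tcp [457.7  -4.7  72. ] yaw 8.92 tilt [ 0.0022 -0.0006] F [-0.4 -0.  -0. ] open 60.2 grip 0.0
turn -0.03 shift x -0.2 y -3.2 z 38.8
[-1.48236159e+01 -5.75820778e+00  1.21228990e+02  4.31728836e-04
  6.43973591e+01  6.62565967e+01]
```

play_rows:
  plan:
    - [[0.06, 0, -0.003, 0.012, 0], [0.06, 0, 0, 0.015, 0], [0.05, 0, 0, 0.011, 0], [0.05, 0, 0, 0, 0], [0.05, 0, 0, 0, 0]]

```text
time: 2.9
ee_pos: [0.4562, -0.0013, 0.0326]
ee_rot: [[0.988, 0.155, -0.0], [0.155, -0.988, 0.0], [-0.0, -0.0, -1.0]]
force: [-0.5, -0.6, 0.1]
opening: 0.0499
grasp_force: 0.0
```

```bash
python3 go.py 585.4 18.7 0 8.95
```

```text
target [457.   -1.5  33.2]
t 2.9 tcp [456.2  -1.3  32.6] yaw 8.94 tilt [-0.0002  0.0001] F [-0.5 -0.6  0.1] open 49.9 grip 0.0
turn -0.01 shift x 0.7 y 0.4 z -0.6
```

play_rows:
  plan:
    - [[0.0, 0, 0, 0, 0], [0.0, 0, 0, 0, 0], [0.0, 0, 0, 0, 0], [0.0, 0, 0, 0, 0], [0.0, 0, 0, 0, 0]]
  force: 50

```text
time: 3.4
ee_pos: [0.4563, -0.0013, 0.0328]
ee_rot: [[0.988, 0.155, 0.0], [0.155, -0.988, -0.0], [0.0, 0.0, -1.0]]
force: [0.5, -0.3, 0.5]
opening: 0.0134
grasp_force: 0.0
```

```bash
python3 go.py
```

```text
t 3.4 tcp [456.3  -1.3  32.8] yaw 8.93 tilt [ 0.0003 -0.0001] F [ 0.5 -0.3  0.5] open 13.4 grip 0.0
```

```bash
python3 - <<'E'
from plant import r
from h import *
c=r.capture("scene"); montage(c,[(220,120,110,120,0,0)],5,"pics/s2.png",550,600)
import go; go.state()
E
```

```text
t 3.45 tcp [456.2  -1.3  32.8] yaw 8.94 tilt [ 0.0002 -0.    ] F [ 0.6  0.  -0.6] open 9.3 grip 0.0
```

View pics/s2.png

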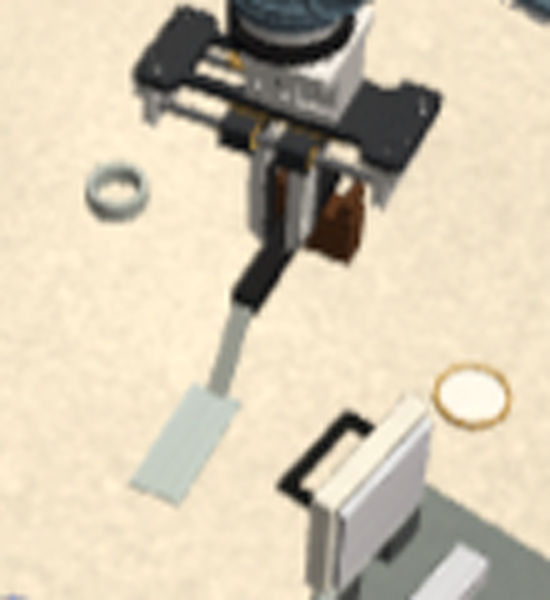

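The fingers sit on both sides of the handle near (280,200), and the blade is undisturbed at (190,440). I'll let the fingers finish closing.

play_rows:
  plan:
    - [[0.0, 0, 0, 0, 0], [0.0, 0, 0, 0, 0], [0.0, 0, 0, 0, 0]]

```text
time: 3.75
ee_pos: [0.4562, -0.0013, 0.0327]
ee_rot: [[0.988, 0.155, -0.0], [0.155, -0.988, 0.0], [-0.0, -0.0, -1.0]]
force: [-0.1, -0.7, -0.7]
opening: 0.0002
grasp_force: 0.0
```

```bash
python3 - <<'E'
from plant import r
from fit import *
import go; go.state()
c=[r.capture("top"),r.capture("scene")]; pickle.dump(c,open("c1.pkl","wb"))
for cs in(c,c[:1],c[1:]):
    x,f=fit(cs,BLADE,[.5854,.0187,.156],grow=4); print(np.round(x[:2]*1000,1),np.degrees(x[2]).round(2),round(f,4))
E
```

```text
t 3.75 tcp [456.2  -1.3  32.7] yaw 8.93 tilt [-0.  0.] F [-0.1 -0.7 -0.7] open 0.2 grip 0.0
[585.2  18.7] 8.58 0.1346
[584.7  18.6] 9.12 0.0938
[585.5  18.5] 8.83 0.0398
```

```bash
python3 - <<'E'
from h import *
c=pickle.load(open("c1.pkl","rb"))
t=(240,120,70,90); a=tile(c[1],*t,6); b=tile(c[0],225,170,60,90,6)
p=proj(c[1],[[.4562,-.0013,.0327],[.4562,-.0013,.0515],[.457,-.0015,.060]]); print(p)
for q,col in zip(p,[(0,0,255),(0,255,0),(255,0,0)]): cv2.circle(a,tuple(int(v) for v in ((q-[240,120]+.5)*6-.5)),3,col,-1)
cv2.imwrite("pics/m2.png",np.hstack([a,b])[:540]); print(a.shape,b.shape)
E
```

```text
[[274.59815354 174.28259023]
 [274.77136838 170.54874658]
 [274.66211669 168.95906771]]
(540, 420, 3) (540, 360, 3)
```

View pics/m2.png

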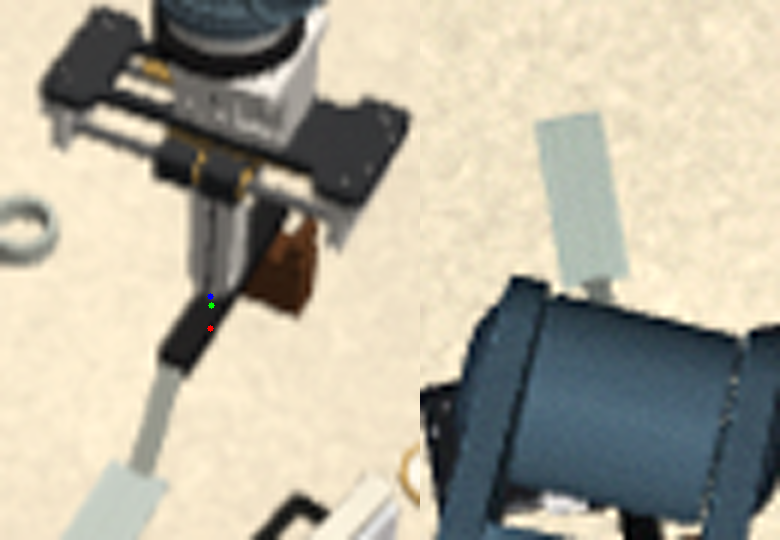

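```bash
python3 - <<'E'
from fit import *
c=pickle.load(open("c1.pkl","rb"))[1]
p=[.4562,-.0013,np.radians(8.93)]
f=lambda P:np.round((proj(c,place(np.array(P)/1000.,p))-[240,120]+.5)*6-.5).astype(int).tolist()
for z in(130,150,170): print("body",z,f([[x,y,z] for x in(-37,37) for y in(-88,88)]))
print("handle pts", f([[50,0,60],[50,10,60],[50,-10,60],[0,10,60],[0,-10,60],[0,10,44],[-85,0,60]]))
q=r=None
from plant import r
print(np.round(r.read_state()["q"],2), [a for a in dir(r) if not a.startswith("_")])
E
```

```text
body 130 [[97, 109], [399, 216], [34, 199], [342, 312]]
body 150 [[97, 82], [402, 189], [33, 172], [345, 286]]
body 170 [[97, 55], [406, 162], [32, 145], [348, 259]]
handle pts [[172, 359], [189, 365], [155, 352], [228, 302], [195, 289], [227, 321], [276, 193]]
[-14.46  -1.98 122.46   0.    59.52  66.61] ['PlanningError', 'capture', 'close_job', 'read_state', 'tcp_to_grasp']
```

```bash
python3 - <<'E'
from fit import *
d=pickle.load(open("c0.pkl","rb"))["scene"]
p=[.2553,-.5971,np.arctan2(.393,.92)]
for z in(170,197): print(z,np.round((proj(d,place(np.array([[0,-47,z],[0,47,z],[0,-88,z+97],[0,88,z+97]])/1000.,p))+.5)*1.5625).astype(int).tolist())
E
```

```text
170 [[257, 75], [294, 80], [234, 37], [305, 45]]
197 [[255, 66], [292, 70], [232, 27], [304, 35]]
```

```bash
python3 - <<'E'
from fit import *
d=pickle.load(open("c0.pkl","rb"))["scene"]
p=[.2553,-.5971,np.arctan2(.393,.92)]
a=tile(d,130,0,80,70,7)
for z,col in((170,(0,0,255)),(189,(0,255,0)),(198,(255,0,0)),(267,(255,0,255))):
    for q in proj(d,place(np.array([[0,-47,z],[0,47,z],[8,-47,z],[8,47,z]])/1000.,p)):
        cv2.circle(a,tuple(int(v) for v in ((q-[130,0]+.5)*7-.5)),2,col,-1)
cv2.imwrite("pics/g0.png",a)
E
```

```text
(no output)
```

View pics/g0.png

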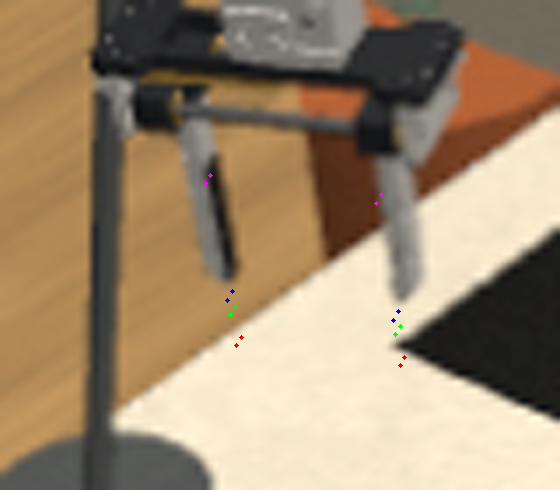

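The finger tips show at (222,278) and (403,298). That is about 60 px above the projected TCP marks at (238,342) and (403,362), so the real tips are roughly 35 mm higher than the reported TCP. The fingers therefore closed above the handle. I'll find the offset by touching the handle's top (known to be 60 mm) gently with the shut fingers.

play_rows:
  plan:
    - [[0.0, 0, 0, 0.001, 0], [0.0, 0, 0, 0.001, 0], [0.0, 0, 0, 0.001, 0], [0.0, 0, 0, 0.001, 0], [0.0, 0, 0, 0, 0]]

```text
time: 4.35
ee_pos: [0.456, -0.0013, 0.0285]
ee_rot: [[0.988, 0.155, -0.0], [0.155, -0.988, 0.0], [-0.0, -0.0, -1.0]]
force: [-0.6, 0.6, -0.3]
opening: 0.0004
grasp_force: 0.0
```

play_rows:
  plan:
    - [[0.0, 0, 0, 0.001, 0], [0.0, 0, 0, 0.001, 0], [0.0, 0, 0, 0.001, 0], [0.0, 0, 0, 0, 0]]

```text
time: 4.75
ee_pos: [0.4562, -0.0013, 0.0256]
ee_rot: [[0.988, 0.155, -0.0], [0.155, -0.988, 0.0], [-0.0, -0.0, -1.0]]
force: [0.6, 0.4, 0.1]
opening: 0.0004
grasp_force: 0.0
```

play_rows:
  plan:
    - [[0.0, 0, 0, 0.001, 0], [0.0, 0, 0, 0.001, 0], [0.0, 0, 0, 0, 0]]

```text
time: 5.05
ee_pos: [0.4563, -0.0013, 0.0253]
ee_rot: [[0.988, 0.156, -0.001], [0.156, -0.988, 0.0], [-0.001, -0.0, -1.0]]
force: [-6.5, 2.0, 14.6]
opening: -0.0001
grasp_force: 7.4
```

play_rows:
  plan:
    - [[0.0, 0, 0, 0.001, 0], [0.0, 0, 0, 0.001, 0], [0.0, 0, 0, 0, 0]]

```text
time: 5.35
ee_pos: [0.4564, -0.0013, 0.0252]
ee_rot: [[0.988, 0.156, -0.003], [0.156, -0.988, 0.0], [-0.003, -0.001, -1.0]]
force: [-14.4, 2.3, 30.8]
opening: 0.0007
grasp_force: 15.4
```

play_rows:
  plan:
    - [[0.0, 0, 0, -0.004, 0], [0.05, 0, 0, -0.004, 0], [0.05, 0, 0, 0, 0], [0.05, 0, 0, 0, 0], [0.05, 0, 0, 0, 0]]

```text
time: 5.85
ee_pos: [0.4558, -0.0012, 0.0292]
ee_rot: [[0.988, 0.155, -0.001], [0.155, -0.988, 0.0], [-0.001, -0.0, -1.0]]
force: [-0.2, -0.1, -0.7]
opening: 0.029
grasp_force: 0.0
```

```bash
sed -i 's/z+52-18.8\]/z+52-18.8-34.7]/' go.py; python3 - <<'E'
from plant import r
from fit import *
c=[r.capture("top"),r.capture("scene")]
for cs in(c,c[:1],c[1:]):
    x,f=fit(cs,BLADE,[.5854,.0187,.156],grow=4); print(np.round(x[:2]*1000,1),np.degrees(x[2]).round(2),round(f,4))
E
python3 go.py 585.4 18.7 0 8.95
```

```text
[585.3  18.7] 8.54 0.1329
[584.6  18.6] 8.89 0.0907
[585.7  18.5] 8.65 0.0412
target [457.   -1.5  -1.5]
t 5.95 tcp [455.9  -1.3  29.3] yaw 8.93 tilt [-0.0007  0.0002] F [-0.3  0.2 -0.5] open 37.0 grip 0.0
turn -0.02 shift x 1.0 y 0.4 z 30.8
```

play_rows:
  plan:
    - [[0.05, 0.001, 0, 0, 0], [0.05, 0, 0, 0.006, 0], [0.05, 0, 0, 0.008, 0], [0.05, 0, 0, 0.01, 0], [0.05, 0, 0, 0.007, 0]]

```text
time: 6.45
ee_pos: [0.4564, -0.0009, -0.0028]
ee_rot: [[0.988, 0.155, -0.002], [0.155, -0.988, 0.0], [-0.002, -0.001, -1.0]]
force: [-0.7, -0.2, 0.1]
opening: 0.0499
grasp_force: 0.0
```

play_rows:
  plan:
    - [[0.05, 0, 0, 0, 0], [0.0, 0, 0, 0, 0], [0.0, 0, 0, 0, 0], [0.0, 0, 0, 0, 0], [0.0, 0, 0, 0, 0]]
  force: 50

```text
time: 6.95
ee_pos: [0.4575, -0.0012, -0.001]
ee_rot: [[0.988, 0.155, 0.001], [0.155, -0.988, -0.0], [0.001, 0.0, -1.0]]
force: [-0.5, -0.4, 0.2]
opening: 0.0216
grasp_force: 0.2
```

```bash
python3 go.py 585.4 18.7 0 8.95
```

```text
target [457.   -1.5  -1.5]
t 6.95 tcp [457.5  -1.2  -1. ] yaw 8.94 tilt [ 0.0007 -0.0002] F [-0.5 -0.4  0.2] open 21.6 grip 0.2
turn -0.01 shift x -0.6 y 0.2 z 0.5
```

Contact is starting at an opening of about 21 mm. I'll finish the grip, then lift.

play_rows:
  plan:
    - [[0.0, 0, 0, 0, 0], [0.0, 0, 0, 0, 0], [0.0, 0, 0, 0, 0]]

```text
time: 7.25
ee_pos: [0.4575, -0.0013, -0.001]
ee_rot: [[0.988, 0.155, 0.001], [0.155, -0.988, -0.0], [0.001, 0.0, -1.0]]
force: [0.5, 0.7, 2.4]
opening: 0.0198
grasp_force: 50.0
```

play_rows:
  plan:
    - [[0.0, 0, 0, -0.01, 0], [0.0, 0, 0, -0.02, 0], [0.0, 0, 0, -0.02, 0], [0.0, 0, 0, -0.02, 0], [0.0, 0, 0, -0.01, 0]]

```text
time: 7.75
ee_pos: [0.4581, -0.0013, 0.0808]
ee_rot: [[0.988, 0.155, 0.003], [0.155, -0.988, -0.001], [0.003, 0.001, -1.0]]
force: [0.2, 0.0, -1.1]
opening: 0.0199
grasp_force: 50.0
```

```bash
python3 - <<'E'
from plant import r
from fit import *
import go
p,R=go.state(); y=np.arctan2(R[1,0],R[0,0])
z=(p[2]+34.7+18.8-52)/1000; o=[p[0]/1000+.13*np.cos(y),p[1]/1000+.13*np.sin(y),y,z]; print(np.round(o,4))
c=[r.capture("top"),r.capture("scene")]; pickle.dump(c,open("c2.pkl","wb"))
x,f=fit(c,BLADE,o,grow=4); print(np.round(x*1000,1),np.degrees(x[2]).round(2),round(f,4))
E
```

```text
t 7.75 tcp [458.1  -1.3  80.8] yaw 8.94 tilt [ 0.0028 -0.0007] F [ 0.2  0.  -1.1] open 19.9 grip 50.0
[0.5866 0.0189 0.156  0.0823]
[585.8  19.1 151.3  82.7] 8.67 0.1166
```

```bash
sed -i 's/x-130\*/x-129.5*/;s/y-130\*/y-129.5*/;s/z+52-18.8-34.7\]/z-1.0]/' go.py; python3 - <<'E'
from h import *
d=pickle.load(open("c0.pkl","rb"))["top"]
for n,u,v in(("collar",477,387),("purpleTL",572,395),("purpleTop",616,376),("smalld",330,387),("pinkL",583,300),("tear",390,229),("sdrv tip",464,256)): print(n,np.round(unproj(d,[[u/1.5625-.5,v/1.5625-.5]],.01)[0]*1000))
E
python3 go.py 499.7 -248.4 16 9.5
```

```text
collar [ 443. -143.   10.]
purpleTL [ 423. -329.   10.]
purpleTop [ 459. -418.   10.]
smalld [449. 147.  10.]
pinkL [ 612. -361.   10.]
tear [766.  23.  10.]
sdrv tip [ 707. -126.   10.]
target [ 372.  -269.8   15. ]
t 7.85 tcp [458.3  -1.4  80.3] yaw 8.94 tilt [ 0.0032 -0.0008] F [-0.1  1.1 -1.1] open 19.5 grip 50.0
turn -0.56 shift x -129.5 y 250.5 z 65.3
```

play_rows:
  plan:
    - [[0.0, -0.01, 0.02, 0, -0.5], [0.0, -0.02, 0.04, 0, 0], [0.0, -0.02, 0.04, 0, 0], [0.0, -0.02, 0.04, 0, 0], [0.0, -0.02, 0.04, 0, 0]]

```text
time: 8.35
ee_pos: [0.3962, -0.1943, 0.0776]
ee_rot: [[0.986, 0.164, -0.001], [0.164, -0.986, 0.001], [-0.001, -0.001, -1.0]]
force: [0.2, -0.4, -1.1]
opening: 0.0199
grasp_force: 50.0
```

play_rows:
  plan:
    - [[0.0, -0.02, 0.04, 0, 0], [0.0, -0.013, 0.02, 0, 0], [0.0, -0.007, 0.01, 0.01, 0], [0.0, 0, 0, 0.02, 0], [0.0, 0, 0, 0, 0]]

```text
time: 8.85
ee_pos: [0.3674, -0.2661, 0.0449]
ee_rot: [[0.987, 0.164, -0.005], [0.164, -0.986, 0.006], [-0.004, -0.007, -1.0]]
force: [-0.4, 0.3, -1.6]
opening: 0.0199
grasp_force: 50.0
```

```bash
python3 go.py 499.7 -248.4 16 9.5
```

```text
target [ 372.  -269.8   15. ]
t 8.85 tcp [ 367.4 -266.1   44.9] yaw 9.42 tilt [-0.005   0.0063] F [-0.4  0.3 -1.6] open 19.9 grip 50.0
turn -0.08 shift x 3.9 y 4.3 z 29.9
```

play_rows:
  plan:
    - [[0.0, 0, 0, 0.008, 0], [0.0, 0, 0, 0.01, 0], [0.0, 0, 0, 0.008, 0], [0.0, 0, 0, 0, 0], [0.0, 0, 0, 0, 0]]

```text
time: 9.35
ee_pos: [0.3698, -0.2688, 0.0226]
ee_rot: [[0.986, 0.164, -0.0], [0.164, -0.986, 0.0], [-0.0, -0.0, -1.0]]
force: [-0.2, -0.0, -0.3]
opening: 0.0196
grasp_force: 50.0
```

```bash
cat > sp.py <<'E'
from plant import r
from fit import *
import go,sys
def look(save=None,hulls=BLADE,grow=3):
    p,R=go.state(); y=np.arctan2(R[1,0],R[0,0])
    z=(p[2]+1)/1000; o=[p[0]/1000+.1295*np.cos(y),p[1]/1000+.1295*np.sin(y),y]
    c=[r.capture("top"),r.capture("scene")]
    if save: pickle.dump(c,open(save,"wb"))
    H=[h+[0,0,z] for h in hulls]
    print("kin",np.round(np.array(o[:2])*1000,1),"z",round(z*1000,1))
    for cs in(c,c[:1],c[1:]):
        x,f=fit(cs,H,o,grow=grow); print("cam",np.round(x[:2]*1000,1),np.degrees(x[2]).round(2),round(f,4))
    return c
if __name__=="__main__": look()
E
python3 sp.py; python3 go.py 499.7 -248.4 16 9.5
```

```text
t 9.35 tcp [ 369.8 -268.8   22.6] yaw 9.45 tilt [-0.0001  0.0002] F [-0.2 -0.  -0.3] open 19.6 grip 50.0
kin [ 497.6 -247.6] z 23.6
cam [ 497.  -247.2] 9.24 0.0783
cam [ 496.8 -247. ] 9.63 0.0347
cam [ 497.8 -247.6] 9.19 0.0428
target [ 372.  -269.8   15. ]
t 9.45 tcp [ 370.1 -269.3   23.1] yaw 9.44 tilt [ 0.0006 -0.0006] F [-0.2 -0.2 -0.5] open 19.9 grip 50.0
turn -0.06 shift x 1.8 y 0.8 z 8.1
```

play_rows:
  plan:
    - [[0.0, 0, 0.001, 0.004, 0], [0.0, 0, 0, 0.004, 0], [0.0, 0.01, 0, 0, 0], [0.0, 0.02, 0, 0, 0], [0.0, 0.025, 0, 0, 0]]

```text
time: 9.95
ee_pos: [0.425, -0.2609, 0.0146]
ee_rot: [[0.987, 0.163, -0.0], [0.163, -0.987, 0.0], [-0.0, -0.0, -1.0]]
force: [0.1, -0.6, 0.6]
opening: 0.0194
grasp_force: 50.0
```

play_rows:
  plan:
    - [[0.0, 0.025, 0, 0, 0], [0.0, 0.025, 0, 0, 0], [0.0, 0.015, 0, 0, 0], [0.0, 0.007, 0, 0, 0], [0.0, 0, 0, 0, 0]]

```text
time: 10.45
ee_pos: [0.4959, -0.2489, 0.0145]
ee_rot: [[0.986, 0.165, -0.0], [0.165, -0.986, 0.0], [-0.0, -0.0, -1.0]]
force: [0.3, 0.6, -1.3]
opening: 0.0195
grasp_force: 50.0
```

```bash
python3 go.py 623 -227.8 16 9.5
```

```text
target [ 495.3 -249.2   15. ]
t 10.45 tcp [ 495.9 -248.9   14.5] yaw 9.49 tilt [-0.  0.] F [ 0.3  0.6 -1.3] open 19.5 grip 50.0
turn -0.01 shift x -0.7 y 0.2 z -0.5
```

play_rows:
  plan:
    - [[0.0, 0, 0, -0.004, 0], [0.0, 0, 0, -0.005, 0], [0.0, 0, 0, -0.002, 0], [0.0, 0, 0, -0.002, 0], [0.0, 0, 0, -0.002, 0]]

```text
time: 10.95
ee_pos: [0.4948, -0.2492, 0.0298]
ee_rot: [[0.987, 0.164, -0.0], [0.164, -0.987, 0.0], [-0.0, -0.0, -1.0]]
force: [-1.0, -0.2, -1.9]
opening: 0.0199
grasp_force: 50.0
```

play_rows:
  plan:
    - [[0.0, 0, 0, -0.004, 0], [0.0, 0, 0, -0.007, 0], [0.0, 0, 0, -0.01, 0], [0.0, 0, 0, -0.006, 0], [0.0, 0, 0, -0.002, 0]]

```text
time: 11.45
ee_pos: [0.4959, -0.2497, 0.0601]
ee_rot: [[0.986, 0.164, 0.002], [0.164, -0.986, -0.001], [0.002, 0.002, -1.0]]
force: [0.8, -0.4, -1.3]
opening: 0.0195
grasp_force: 50.0
```

```bash
python3 - <<'E'
from sp import *
p,R=go.state()
c=[r.capture("top"),r.capture("scene")]; pickle.dump(c,open("c3.pkl","wb"))
z=p[2]+1+2.4+6
for cs in(c,c[:1],c[1:]):
    x,f=fit(cs,[cyl(38,z,z)],[.623,-.227,0],chan=sat,grow=3); print("disc",np.round(x[:2]*1000,1),round(f,4))
M=np.hstack([tile(c[0],295,150,70,80,5),tile(c[1],160,135,80,80,5)]); cv2.imwrite("pics/d3.png",M)
E
```

```text
t 11.45 tcp [ 495.9 -249.7   60.1] yaw 9.44 tilt [ 0.0018 -0.0014] F [ 0.8 -0.4 -1.3] open 19.5 grip 50.0
disc [ 623.1 -226.6] 0.3169
disc [ 624.3 -224.4] 0.1724
disc [ 622.3 -227.6] 0.1444
```

View pics/d3.png

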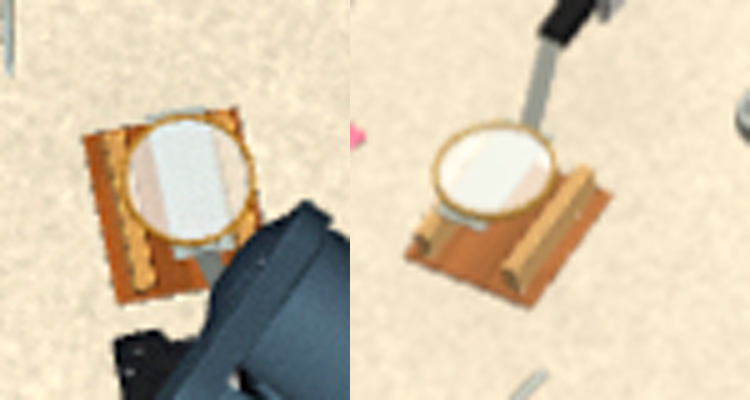

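The top tile shows the disc flat on the blade, centred at about (190,180). The blade shows equally in front of it and behind. I'll compute the disc's offset on the blade.

```bash
python3 - <<'E'
from h import *
c=pickle.load(open("c3.pkl","rb"))
a=unproj(c[0],[[295+190.5/5-.5,150+180.5/5-.5]],.0665)[0]; b=unproj(c[1],[[160+145/5-.5,135+169/5-.5]],.0665)[0]
y=np.radians(9.44); o=np.array([.4959+.1295*np.cos(y),-.2497+.1295*np.sin(y)])
for q in(a,b,(a+b)/2):
    d=(q[:2]-o)*1000; print(np.round(q*1000,1),"in blade",np.round([np.cos(y)*d[0]+np.sin(y)*d[1],-np.sin(y)*d[0]+np.cos(y)*d[1]],1))
E
python3 go.py 622.7 258.3 75 -2.9
```

```text
[ 623.9 -227.8   66.5] in blade [0.4 0.6]
[ 622.  -228.4   66.5] in blade [-1.6  0.3]
[ 623.  -228.1   66.5] in blade [-0.6  0.5]
target [493.4 264.9  74. ]
t 11.55 tcp [ 495.5 -249.4   59.3] yaw 9.44 tilt [ 0.0008 -0.0007] F [ 0.4  0.3 -0.4] open 19.7 grip 50.0
turn 12.34 shift x -28.2 y -513.5 z -14.7
```

play_rows:
  plan:
    - [[0.0, 0, 0, -0.008, 1], [0.0, 0, 0, -0.016, 2], [0.0, 0, 0, -0.022, 3], [0.0, 0, 0, -0.024, 3], [0.0, 0, 0, -0.02, 2]]

```text
time: 12.05
ee_pos: [0.4953, -0.2492, 0.1501]
ee_rot: [[1.0, -0.03, 0.0], [-0.03, -1.0, -0.0], [0.0, 0.0, -1.0]]
force: [0.3, -0.0, -1.2]
opening: 0.0192
grasp_force: 50.0
```

play_rows:
  plan:
    - [[0.0, 0, 0, -0.016, 1.3], [0.0, 0, 0, -0.01, 0], [0.0, 0, 0, -0.006, 0], [0.0, 0, 0, 0, 0], [0.0, 0, 0, 0, 0]]

```text
time: 12.55
ee_pos: [0.4947, -0.2489, 0.1797]
ee_rot: [[0.999, -0.05, -0.001], [-0.05, -0.999, 0.001], [-0.001, -0.001, -1.0]]
force: [-0.4, -0.2, -1.3]
opening: 0.0196
grasp_force: 50.0
```

```bash
python3 go.py 622.7 258.3 182 -2.9
```

```text
target [493.4 264.9 181. ]
t 12.55 tcp [ 494.7 -248.9  179.7] yaw -2.86 tilt [-0.0013  0.001 ] F [-0.4 -0.2 -1.3] open 19.6 grip 50.0
turn 0.04 shift x -27.4 y -513.0 z -1.3
```

play_rows:
  plan:
    - [[0.0, 0, -0.008, 0, 0], [0.0, 0, -0.016, 0, 0], [0.0, 0, -0.024, 0, 0], [0.0, -0.001, -0.032, 0, 0], [0.0, -0.002, -0.04, 0, 0]]

```text
time: 13.05
ee_pos: [0.4978, -0.1274, 0.1802]
ee_rot: [[0.999, -0.051, -0.001], [-0.051, -0.999, 0.001], [-0.001, -0.001, -1.0]]
force: [0.7, -0.3, -1.6]
opening: 0.0195
grasp_force: 50.0
```

play_rows:
  plan:
    - [[0.0, -0.004, -0.042, 0, 0], [0.0, -0.004, -0.042, 0, 0], [0.0, -0.004, -0.042, 0, 0], [0.0, -0.004, -0.042, 0, 0], [0.0, -0.004, -0.042, 0, 0]]

```text
time: 13.55
ee_pos: [0.4875, 0.0844, 0.1803]
ee_rot: [[0.999, -0.049, -0.0], [-0.049, -0.999, 0.001], [-0.001, -0.0, -1.0]]
force: [1.6, 0.1, -1.6]
opening: 0.0199
grasp_force: 50.0
```

play_rows:
  plan:
    - [[0.0, -0.002, -0.042, 0, 0], [0.0, -0.002, -0.036, 0, 0], [0.0, 0, -0.03, 0, 0], [0.0, 0, -0.024, 0, 0], [0.0, 0, -0.018, 0, 0]]

```text
time: 14.05
ee_pos: [0.4907, 0.2341, 0.1802]
ee_rot: [[0.999, -0.048, -0.001], [-0.048, -0.999, 0.0], [-0.001, -0.0, -1.0]]
force: [-0.0, -0.4, -1.3]
opening: 0.0195
grasp_force: 50.0
```

play_rows:
  plan:
    - [[0.0, 0, -0.014, 0, 0], [0.0, 0, -0.01, 0, 0], [0.0, 0, -0.006, 0, 0], [0.0, 0, -0.003, 0, 0], [0.0, 0, 0, 0, 0]]

```text
time: 14.55
ee_pos: [0.4939, 0.2644, 0.1806]
ee_rot: [[0.999, -0.05, -0.0], [-0.05, -0.999, -0.0], [-0.0, 0.0, -1.0]]
force: [-0.3, -0.3, -1.4]
opening: 0.0194
grasp_force: 50.0
```

```bash
python3 go.py 622.7 258.3 75 -2.9
```

```text
target [493.4 264.9  74. ]
t 14.55 tcp [493.9 264.4 180.6] yaw -2.88 tilt [-0.0001 -0.0001] F [-0.3 -0.3 -1.4] open 19.4 grip 50.0
turn 0.02 shift x -0.5 y -0.4 z 106.6
```

play_rows:
  plan:
    - [[0.0, 0, 0, 0.008, 0], [0.0, 0, 0, 0.014, 0], [0.0, 0, 0, 0.02, 0], [0.0, 0, 0, 0.022, 0], [0.0, 0, 0, 0.018, 0]]

```text
time: 15.05
ee_pos: [0.4927, 0.2637, 0.096]
ee_rot: [[0.999, -0.051, -0.003], [-0.051, -0.999, -0.001], [-0.002, 0.001, -1.0]]
force: [-0.2, -0.4, -2.6]
opening: 0.0197
grasp_force: 50.0
```

play_rows:
  plan:
    - [[0.0, 0, 0, 0.012, 0], [0.0, 0, 0, 0.008, 0], [0.0, 0, 0, 0.004, 0], [0.0, 0, 0, 0, 0], [0.0, 0, 0, 0, 0]]

```text
time: 15.55
ee_pos: [0.4945, 0.2647, 0.0754]
ee_rot: [[0.999, -0.05, 0.001], [-0.05, -0.999, 0.0], [0.001, -0.0, -1.0]]
force: [0.9, -0.1, -1.7]
opening: 0.0191
grasp_force: 50.0
```

```bash
python3 go.py 622.7 258.3 75 -2.9; python3 - <<'E'
from sp import *
c=[r.capture("top"),r.capture("scene")]; pickle.dump(c,open("c4.pkl","wb"))
cv2.imwrite("pics/d4.png",np.hstack([tile(c[0],135,155,80,80,5),tile(c[1],275,180,80,80,5)]))
E
```

```text
target [493.4 264.9  74. ]
t 15.55 tcp [494.5 264.7  75.4] yaw -2.87 tilt [0.0013 0.0004] F [ 0.9 -0.1 -1.7] open 19.1 grip 50.0
turn 0.03 shift x -1.1 y -0.1 z 1.4
```

View pics/d4.png

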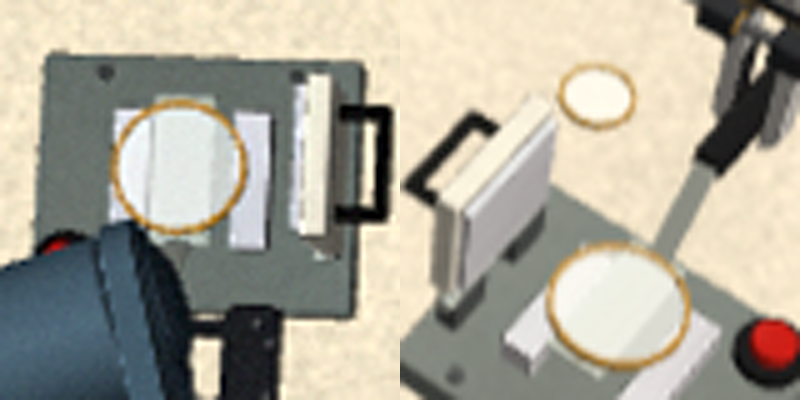

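The disc still rides centred on the blade, at top tile (179.5,167) and scene tile (219,304.5).

```bash
python3 - <<'E'
from h import *
c=pickle.load(open("c4.pkl","rb"))
a=unproj(c[0],[[135+180/5-.5,155+167.5/5-.5]],.0818)[0]; b=unproj(c[1],[[275+219.5/5-.5,180+305/5-.5]],.0818)[0]
y=np.radians(-2.87); o=np.array([.4945+.1295*np.cos(y),.2647+.1295*np.sin(y)]); print(o)
for q in(a,b,(a+b)/2):
    d=(q[:2]-o)*1000; print(np.round(q*1000,1),"in blade",np.round([np.cos(y)*d[0]+np.sin(y)*d[1],-np.sin(y)*d[0]+np.cos(y)*d[1]],1))
E
```

```text
[0.62383757 0.25821593]
[624.6 259.   81.8] in blade [0.7 0.8]
[623.1 259.2  81.8] in blade [-0.8  1. ]
[623.9 259.1  81.8] in blade [-0.   0.9]
```

play_rows:
  plan:
    - [[0.0, -0.001, 0.001, 0.004, 0], [0.0, 0, 0, 0.007, 0], [0.0, 0, 0, 0.006, 0], [0.0, 0, 0, 0.004, 0], [0.0, 0, 0, 0.002, 0]]

```text
time: 16.15
ee_pos: [0.4923, 0.2634, 0.0507]
ee_rot: [[0.999, -0.05, -0.001], [-0.05, -0.999, -0.0], [-0.001, 0.0, -1.0]]
force: [1.1, -0.4, -2.3]
opening: 0.0197
grasp_force: 50.0
```

```bash
python3 go.py 622.7 257.4 38 -2.9
```

```text
target [493.4 264.   37. ]
t 16.15 tcp [492.3 263.4  50.7] yaw -2.87 tilt [-0.0013 -0.0004] F [ 1.1 -0.4 -2.3] open 19.7 grip 50.0
turn 0.03 shift x 1.0 y -0.6 z 13.7
```

play_rows:
  plan:
    - [[0.0, 0, 0, 0.001, 0], [0.0, 0, 0, 0, 0], [0.0, 0, 0, 0, 0]]

```text
time: 16.45
ee_pos: [0.493, 0.2636, 0.0509]
ee_rot: [[0.999, -0.05, 0.0], [-0.05, -0.999, 0.0], [0.0, -0.0, -1.0]]
force: [0.1, -0.2, -2.2]
opening: 0.0194
grasp_force: 50.0
```

```bash
python3 go.py 622.7 257.4 38 -2.9
```

```text
target [493.4 264.   37. ]
t 16.45 tcp [493.  263.6  50.9] yaw -2.86 tilt [0.0004 0.0001] F [ 0.1 -0.2 -2.2] open 19.4 grip 50.0
turn 0.04 shift x 0.3 y -0.3 z 13.9
```

Aligned to within 0.5 mm. I'll lower slowly onto the lands and then on below them.

play_rows:
  plan:
    - [[0.0, 0, 0, 0.001, 0], [0.0, 0, 0, 0.001, 0], [0.0, 0, 0, 0.001, 0], [0.0, 0, 0, 0.001, 0], [0.0, 0, 0, 0.001, 0]]

```text
time: 16.95
ee_pos: [0.493, 0.2636, 0.0457]
ee_rot: [[0.999, -0.05, 0.001], [-0.05, -0.999, 0.0], [0.001, -0.0, -1.0]]
force: [-0.5, 0.7, -0.2]
opening: 0.0194
grasp_force: 50.0
```

play_rows:
  plan:
    - [[0.0, 0, 0, 0.002, 0], [0.0, 0, 0, 0.003, 0], [0.0, 0, 0, 0.003, 0], [0.0, 0, 0, 0.001, 0], [0.0, 0, 0, 0, 0]]

```text
time: 17.45
ee_pos: [0.4926, 0.2635, 0.0363]
ee_rot: [[0.999, -0.05, -0.001], [-0.05, -0.999, -0.0], [-0.001, 0.0, -1.0]]
force: [0.8, 0.1, -0.6]
opening: 0.0191
grasp_force: 50.0
```

```bash
python3 go.py 622.7 257.4 38 -2.9
```

```text
target [493.4 264.   37. ]
t 17.45 tcp [492.6 263.5  36.3] yaw -2.87 tilt [-0.0006 -0.0001] F [ 0.8  0.1 -0.6] open 19.1 grip 50.0
turn 0.03 shift x 0.7 y -0.5 z -0.7
```

play_rows:
  plan:
    - [[0.0, -0.006, 0, 0, 0], [0.0, -0.014, 0, 0, 0], [0.0, -0.022, 0, 0, 0], [0.0, -0.026, 0, 0, 0], [0.0, -0.026, 0, 0, 0]]

```text
time: 17.95
ee_pos: [0.3978, 0.2683, 0.0367]
ee_rot: [[0.999, -0.05, 0.0], [-0.05, -0.999, 0.0], [0.0, -0.0, -1.0]]
force: [-0.2, 0.5, -0.6]
opening: 0.0197
grasp_force: 50.0
```

play_rows:
  plan:
    - [[0.0, -0.02, 0, 0, 0], [0.0, -0.012, 0, 0, 0], [0.0, -0.006, 0, -0.01, 0], [0.0, 0, 0, -0.02, 0], [0.0, 0, 0, -0.02, 0]]

```text
time: 18.45
ee_pos: [0.3613, 0.2703, 0.0881]
ee_rot: [[0.999, -0.05, 0.001], [-0.05, -0.999, 0.0], [0.001, -0.0, -1.0]]
force: [0.4, 0.5, -0.9]
opening: 0.0193
grasp_force: 50.0
```

```bash
python3 - <<'E'
from sp import *
go.state()
c=[r.capture("top"),r.capture("scene")]; pickle.dump(c,open("c5.pkl","wb"))
cv2.imwrite("pics/d5.png",np.hstack([tile(c[0],135,155,80,80,5),tile(c[1],275,180,80,80,5)]))
E
python3 go.py 585.4 18.8 95 8.94
```

```text
t 18.45 tcp [361.3 270.3  88.1] yaw -2.87 tilt [0.0006 0.0002] F [ 0.4  0.5 -0.9] open 19.3 grip 50.0
target [457.5  -1.3  94. ]
t 18.55 tcp [364.1 271.3  90.4] yaw -2.88 tilt [0.0072 0.0028] F [-0.  -0.2 -1.3] open 19.5 grip 50.0
turn -11.82 shift x 49.9 y 283.8 z -3.6
```

View pics/d5.png

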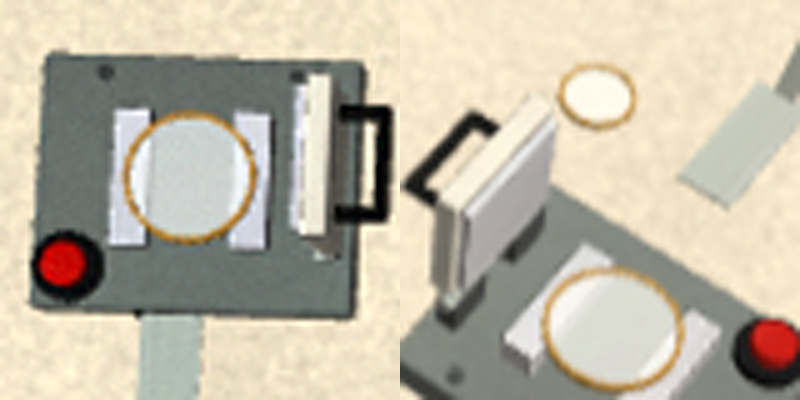

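The disc lies flat and centred on the lands: disc centre (190,177) in the top tile, with the lands at 131 and 249. Next I'll return the spatula, staying in front of the press head.

play_rows:
  plan:
    - [[0.0, 0, 0, 0, -5.9], [0.0, 0, 0, 0, -5.9], [0.0, -0.003, 0.02, 0, 0], [0.0, -0.006, 0.038, 0, 0], [0.0, -0.006, 0.038, 0, 0]]

```text
time: 19.05
ee_pos: [0.3609, 0.1721, 0.0862]
ee_rot: [[0.988, 0.157, -0.0], [0.157, -0.988, -0.0], [-0.0, 0.0, -1.0]]
force: [0.2, -0.3, -0.2]
opening: 0.0197
grasp_force: 50.0
```

play_rows:
  plan:
    - [[0.0, -0.006, 0.038, 0, 0], [0.0, -0.006, 0.038, 0, 0], [0.0, -0.004, 0.026, 0, 0], [0.0, 0.013, 0.014, 0, 0], [0.0, 0.02, 0.022, 0, 0]]

```text
time: 19.55
ee_pos: [0.3992, 0.0384, 0.0862]
ee_rot: [[0.988, 0.154, 0.0], [0.154, -0.988, 0.0], [0.0, -0.0, -1.0]]
force: [-0.1, 0.1, 0.3]
opening: 0.0196
grasp_force: 50.0
```

play_rows:
  plan:
    - [[0.0, 0.024, 0.025, 0, 0], [0.0, 0.016, 0.017, 0, 0], [0.0, 0.008, 0.008, 0, 0], [0.0, 0, 0, 0, 0], [0.0, 0, 0, 0, 0]]

```text
time: 20.05
ee_pos: [0.4536, -0.0021, 0.0861]
ee_rot: [[0.988, 0.155, -0.001], [0.155, -0.988, 0.001], [-0.001, -0.001, -1.0]]
force: [0.1, 0.3, -0.8]
opening: 0.0196
grasp_force: 50.0
```

```bash
python3 go.py 585.4 18.8 0 8.94
```

```text
target [457.5  -1.3  -1. ]
t 20.05 tcp [453.6  -2.1  86.1] yaw 8.94 tilt [-0.0014  0.0005] F [ 0.1  0.3 -0.8] open 19.6 grip 50.0
turn 0.0 shift x 3.9 y -0.2 z 87.1
```

play_rows:
  plan:
    - [[0.0, 0.003, 0, 0.01, 0], [0.0, 0, 0, 0.02, 0], [0.0, 0, 0, 0.02, 0], [0.0, 0, 0, 0.015, 0], [0.0, 0, 0, 0.005, 0]]

```text
time: 20.55
ee_pos: [0.4551, -0.001, 0.0144]
ee_rot: [[0.988, 0.156, -0.004], [0.156, -0.988, 0.001], [-0.004, -0.002, -1.0]]
force: [-0.3, 0.1, -1.1]
opening: 0.0194
grasp_force: 50.0
```

play_rows:
  plan:
    - [[0.0, 0, 0, 0.003, 0], [0.0, 0, 0, 0, 0], [0.0, 0, 0, 0, 0]]

```text
time: 20.85
ee_pos: [0.4581, -0.0022, 0.0144]
ee_rot: [[0.988, 0.156, 0.001], [0.156, -0.988, -0.0], [0.001, 0.001, -1.0]]
force: [0.1, -0.1, -0.3]
opening: 0.0199
grasp_force: 50.0
```

```bash
python3 go.py 585.4 18.8 0 8.94
```

```text
target [457.5  -1.3  -1. ]
t 20.85 tcp [458.1  -2.2  14.4] yaw 8.95 tilt [ 0.0014 -0.0004] F [ 0.1 -0.1 -0.3] open 19.9 grip 50.0
turn 0.01 shift x -0.4 y -0.9 z 15.4
```

play_rows:
  plan:
    - [[0.0, 0, -0.001, 0.005, 0], [0.0, 0, 0, 0.005, 0], [0.0, 0, 0, 0.003, 0], [0.0, 0, 0, 0.001, 0], [0.0, 0, 0, 0.001, 0]]

```text
time: 21.35
ee_pos: [0.457, -0.0012, -0.0011]
ee_rot: [[0.988, 0.155, -0.001], [0.155, -0.988, 0.0], [-0.001, -0.0, -1.0]]
force: [-5.5, 0.8, 10.9]
opening: 0.0195
grasp_force: 50.0
```

play_rows:
  plan:
    - [[0.0, 0, 0, 0, 0], [0.0, 0, 0, 0, 0]]

```text
time: 21.55
ee_pos: [0.4575, -0.0012, -0.001]
ee_rot: [[0.988, 0.155, 0.0], [0.155, -0.988, -0.0], [0.0, 0.0, -1.0]]
force: [-1.8, 0.4, 2.7]
opening: 0.0195
grasp_force: 50.0
```

```bash
python3 go.py 585.4 18.8 0 8.94
```

```text
target [457.5  -1.3  -1. ]
t 21.55 tcp [457.5  -1.2  -1. ] yaw 8.94 tilt [ 0.0002 -0.0001] F [-1.8  0.4  2.7] open 19.5 grip 50.0
turn -0.0 shift x 0.0 y 0.1 z -0.0
```

play_rows:
  plan:
    - [[0.05, 0, 0, 0, 0], [0.05, 0, 0, 0, 0], [0.05, 0, 0, 0, 0], [0.05, 0, 0, 0, 0], [0.05, 0, 0, 0, 0]]

```text
time: 22.05
ee_pos: [0.4573, -0.0012, -0.0014]
ee_rot: [[0.988, 0.155, 0.0], [0.155, -0.988, 0.0], [0.0, -0.0, -1.0]]
force: [0.3, -0.4, -0.1]
opening: 0.0499
grasp_force: 0.0
```

play_rows:
  plan:
    - [[0.05, 0, 0, -0.01, 0], [0.05, 0, 0, -0.02, 0], [0.05, 0, 0, -0.03, 0], [0.05, 0, 0, -0.03, 0], [0.0, 0, 0, -0.01, 0]]

```text
time: 22.55
ee_pos: [0.4597, -0.0017, 0.1025]
ee_rot: [[0.988, 0.155, 0.006], [0.155, -0.988, -0.002], [0.006, 0.003, -1.0]]
force: [1.0, 0.7, 0.8]
opening: 0.0449
grasp_force: 0.0
```

```bash
python3 - <<'E'
from sp import *
p,R=go.state()
c=[r.capture("top"),r.capture("scene")]
rest=[box(-207,-183,-30,30,0,60),box(-216,-207,-10,10,44,60)]
for cs in(c,c[:1],c[1:]):
    x,f=fit(cs,BLADE,[.5854,.0187,.156],grow=4); print("blade",np.round(x[:2]*1000,1),np.degrees(x[2]).round(2),round(f,4))
# button: current red centroid
for cc,n in zip(c,"ts"):
    im=cc["img"].astype(int); m=(im[...,0]>60)&(im[...,0]>2.5*im[...,1])&(im[...,0]>2.5*im[...,2])
    v,u=np.nonzero(m); q=proj(cc,[[.5722,.3362,.046]])[0]; k=np.hypot(u-q[0],v-q[1])<12
    if k.any(): print(n,k.sum(),np.round(unproj(cc,[[u[k].mean(),v[k].mean()]],.046)[0]*1000,1))
go.delta([572.2,336.2,90],-2.9)
E
```

```text
t 22.55 tcp [459.7  -1.7 102.5] yaw 8.94 tilt [ 0.0064 -0.0016] F [1.  0.7 0.8] open 44.9 grip 0.0
blade [584.2  19.8] 8.17 0.1811
blade [571.4  18.6] 5.74 0.1289
blade [585.5  19.4] 8.82 0.0403
t 57 [572.1 337.1  46. ]
s 81 [572.7 336.9  46. ]
t 22.65 tcp [458.7  -1.5 100.5] yaw 8.94 tilt [ 0.004 -0.001] F [-0.4  0.1  0.4] open 37.1 grip 0.0
turn 11.84 shift x 96.3 y -343.0 z 10.5
```

play_rows:
  plan:
    - [[0.0, 0, 0, 0, 5.9], [0.0, 0, 0, 0, 5.9], [0.0, 0.006, -0.02, 0, 0], [0.0, 0.011, -0.04, 0, 0], [0.0, 0.011, -0.04, 0, 0]]

```text
time: 23.15
ee_pos: [0.4893, 0.0981, 0.0967]
ee_rot: [[0.999, -0.052, -0.003], [-0.052, -0.999, 0.0], [-0.003, 0.0, -1.0]]
force: [0.4, -0.8, 0.2]
opening: 0.0007
grasp_force: 0.0
```

play_rows:
  plan:
    - [[0.0, 0.011, -0.04, 0, 0], [0.0, 0.011, -0.04, 0, 0], [0.0, 0.011, -0.04, 0, 0], [0.0, 0.011, -0.04, 0, 0], [0.0, 0.011, -0.04, 0, 0]]

```text
time: 23.65
ee_pos: [0.5541, 0.2956, 0.096]
ee_rot: [[0.999, -0.05, -0.004], [-0.05, -0.999, -0.001], [-0.003, 0.001, -1.0]]
force: [1.2, -0.2, -0.2]
opening: 0.0003
grasp_force: 0.0
```

play_rows:
  plan:
    - [[0.0, 0.008, -0.028, 0, 0], [0.0, 0.005, -0.016, 0, 0], [0.0, 0, 0, 0.02, 0], [0.0, 0, 0, 0, 0], [0.0, 0, 0, 0, 0]]

```text
time: 24.15
ee_pos: [0.5689, 0.3369, 0.0765]
ee_rot: [[0.999, -0.05, -0.004], [-0.05, -0.999, -0.001], [-0.004, 0.002, -1.0]]
force: [0.3, -1.2, -0.1]
opening: 0.0005
grasp_force: 0.0
```

```bash
python3 -c "
import go; go.delta([572.4,336.9,17],-2.9)"; python3 - <<'E'
from sp import *
c=[r.capture("top"),r.capture("scene")]
for cs in(c,c[:1],c[1:]):
    x,f=fit(cs,BLADE,[.5854,.0187,.156],grow=4); print("blade",np.round(x[:2]*1000,1),np.degrees(x[2]).round(2),round(f,4))
E
```

```text
t 24.15 tcp [568.9 336.9  76.5] yaw -2.87 tilt [-0.0038 -0.0014] F [ 0.3 -1.2 -0.1] open 0.5 grip 0.0
turn 0.03 shift x 3.5 y -0.2 z 59.5
blade [585.1  19.4] 8.51 0.0775
blade [584.9  19.5] 8.42 0.0359
blade [585.3  19.4] 8.83 0.0405
```

play_rows:
  plan:
    - [[0.0, 0.002, 0, 0.01, 0], [0.0, 0, 0, 0.014, 0], [0.0, 0, 0, 0.014, 0], [0.0, 0, 0, 0.01, 0], [0.0, 0, 0, 0.005, 0]]

```text
time: 24.75
ee_pos: [0.5711, 0.337, 0.0234]
ee_rot: [[0.999, -0.05, -0.003], [-0.05, -0.999, -0.001], [-0.003, 0.001, -1.0]]
force: [-0.1, 0.7, 0.2]
opening: 0.0005
grasp_force: 0.0
```

play_rows:
  plan:
    - [[0.0, 0, 0, 0, 0], [0.0, 0, 0, 0, 0], [0.0, 0, 0, 0, 0]]

```text
time: 25.05
ee_pos: [0.5729, 0.3378, 0.0264]
ee_rot: [[0.999, -0.05, 0.001], [-0.05, -0.999, 0.001], [0.001, -0.001, -1.0]]
force: [-0.2, 0.1, 1.2]
opening: 0.0006
grasp_force: 0.0
```

```bash
python3 -c "
import go; go.delta([572.4,336.9,17],-2.9)"
```

```text
t 25.05 tcp [572.9 337.8  26.4] yaw -2.86 tilt [0.0013 0.0005] F [-0.2  0.1  1.2] open 0.6 grip 0.0
turn 0.04 shift x -0.5 y 0.9 z 9.4
```

play_rows:
  plan:
    - [[0.0, 0, 0, 0.002, 0], [0.0, 0, 0, 0.002, 0], [0.0, 0, 0, 0.002, 0], [0.0, 0, 0, 0.001, 0], [0.0, 0, 0, 0, 0]]

```text
time: 25.55
ee_pos: [0.5721, 0.3374, 0.0183]
ee_rot: [[0.999, -0.05, -0.001], [-0.05, -0.999, -0.0], [-0.001, 0.0, -1.0]]
force: [0.1, 0.6, -0.3]
opening: 0.0008
grasp_force: 0.0
```

play_rows:
  plan:
    - [[0.0, 0, 0, 0.002, 0], [0.0, 0, 0, 0.002, 0], [0.0, 0, 0, 0, 0]]

```text
time: 25.85
ee_pos: [0.5725, 0.3375, 0.0147]
ee_rot: [[0.999, -0.05, 0.0], [-0.05, -0.999, 0.0], [0.0, -0.0, -1.0]]
force: [-0.2, 0.5, 2.2]
opening: 0.0004
grasp_force: 0.9
```

play_rows:
  plan:
    - [[0.0, 0, 0, 0.002, 0], [0.0, 0, 0, 0.001, 0], [0.0, 0, 0, 0, 0]]

```text
time: 26.15
ee_pos: [0.5726, 0.3376, 0.0119]
ee_rot: [[0.999, -0.05, 0.0], [-0.05, -0.999, 0.0], [0.0, -0.0, -1.0]]
force: [-0.4, -0.2, 3.8]
opening: 0.0007
grasp_force: 1.7
```

play_rows:
  plan:
    - [[0.0, 0, 0, 0.001, 0], [0.0, 0, 0, 0.001, 0], [0.0, 0, 0, 0.001, 0], [0.0, 0, 0, 0, 0]]

```text
time: 26.55
ee_pos: [0.5726, 0.3376, 0.0094]
ee_rot: [[0.999, -0.05, 0.0], [-0.05, -0.999, 0.0], [0.0, -0.0, -1.0]]
force: [-2.2, -1.3, 7.5]
opening: 0.0006
grasp_force: 3.6
```

play_rows:
  plan:
    - [[0.0, 0, 0, 0.001, 0], [0.0, 0, 0, 0, 0]]

```text
time: 26.75
ee_pos: [0.5727, 0.3376, 0.0093]
ee_rot: [[0.999, -0.05, 0.0], [-0.05, -0.999, -0.0], [0.0, 0.0, -1.0]]
force: [-4.0, -2.0, 11.6]
opening: 0.0003
grasp_force: 5.9
```

play_rows:
  plan:
    - [[0.0, 0, 0, 0.001, 0], [0.0, 0, 0, 0, 0], [0.0, 0, 0, 0, 0], [0.0, 0, 0, 0, 0]]

```text
time: 27.15
ee_pos: [0.5727, 0.3377, 0.0093]
ee_rot: [[0.999, -0.05, 0.0], [-0.05, -0.999, -0.0], [0.0, 0.0, -1.0]]
force: [-5.7, -2.5, 15.5]
opening: 0.0007
grasp_force: 8.0
```

play_rows:
  plan:
    - [[0.0, 0, 0, -0.005, 0], [0.0, 0, 0, -0.01, 0], [0.0, 0, 0, -0.02, 0], [0.0, 0, 0, -0.03, 0], [0.0, 0, 0, -0.03, 0]]

```text
time: 27.65
ee_pos: [0.5714, 0.3371, 0.1015]
ee_rot: [[0.999, -0.05, -0.002], [-0.05, -0.999, -0.001], [-0.002, 0.001, -1.0]]
force: [0.5, 0.6, 0.4]
opening: 0.0003
grasp_force: 0.0
```

play_rows:
  plan:
    - [[0.0, 0, 0, -0.02, 0], [0.0, 0, 0, -0.01, 0], [0.0, 0, 0, 0, 0], [0.0, 0, 0, 0, 0], [0.0, 0, 0, 0, 0]]

```text
time: 28.15
ee_pos: [0.5712, 0.3371, 0.1295]
ee_rot: [[0.999, -0.05, -0.003], [-0.05, -0.999, -0.001], [-0.003, 0.001, -1.0]]
force: [0.1, -0.9, -0.8]
opening: 0.0004
grasp_force: 0.0
```

```bash
python3 - <<'E'
from sp import *
go.state()
c=[r.capture("top"),r.capture("scene")]; o=pickle.load(open("c5.pkl","rb"))
x,f=fit(c,BLADE,[.5854,.0187,.156],grow=4); print("blade",np.round(x[:2]*1000,1),np.degrees(x[2]).round(2))
# disc unchanged since placing (scene view)
q=proj(c[1],[[.6227,.2583,.053]])[0].astype(int); s=np.s_[q[1]-14:q[1]+15,q[0]-16:q[0]+17]
print("disc diff",np.abs(c[1]["img"][s].astype(int)-o[1]["img"][s]).mean())
E
```

```text
t 28.15 tcp [571.2 337.1 129.5] yaw -2.87 tilt [-0.0031 -0.0012] F [ 0.1 -0.9 -0.8] open 0.4 grip 0.0
blade [585.1  19.4] 8.61
disc diff 5.114942528735632
```

```bash
python3 - <<'E'
from sp import *
c=[r.capture("top"),r.capture("scene")]; o=pickle.load(open("c5.pkl","rb"))
for i in(0,1):
    q=proj(c[i],[[.6227,.2583,.053]])[0].astype(int); s=np.s_[q[1]-17:q[1]+18,q[0]-18:q[0]+19]
    out=[]
    for k in(o,c):
        im=k[i]["img"][s].astype(int); m=(im[...,0]-im[...,2]>25); v,u=np.nonzero(m); out.append((m.sum(),((u.min()+u.max())/2,(v.min()+v.max())/2),(round(u.mean(),1),round(v.mean(),1)),im.mean().round(1)))
    print(i,out)
    d=np.abs(c[i]["img"][s].astype(int)-o[i]["img"][s]).max(2)>25; v,u=np.nonzero(d); print(d.sum(),(u.min(),u.max(),v.min(),v.max()) if d.any() else "")
E
```

```text
0 [(np.int64(110), (np.float64(18.5), np.float64(17.0)), (np.float64(18.3), np.float64(17.1)), np.float64(76.3)), (np.int64(116), (np.float64(18.0), np.float64(17.0)), (np.float64(18.1), np.float64(16.9)), np.float64(75.7))]
125 (np.int64(0), np.int64(5), np.int64(11), np.int64(34))
1 [(np.int64(209), (np.float64(20.0), np.float64(15.0)), (np.float64(21.1), np.float64(14.3)), np.float64(143.0)), (np.int64(214), (np.float64(20.0), np.float64(15.0)), (np.float64(21.3), np.float64(14.2)), np.float64(148.0))]
0
```

The disc's rim hasn't moved since it was placed; the only changed pixels come from the arm in the top view. Handing in.

```bash
python3 -c "
from plant import r
print(r.close_job())"
```

```text
the job is handed in; nothing more can be done
None
```

The disc is flat and centred on the jig's lands, the spatula is back on its rest within about 1 mm of where it started, the button was pushed fully down, and the job was handed in at about 28 s.

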